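Push a board carrier home in a corner stop

TASK

Push the black circuit-board carrier along the bench with the fingers into the corner of the aluminium stop, so that its long edge lies flush against the long far fence and its short left edge is against the short fence. Do not lift, tip or carry it and do not touch the green board or its components; push only on the black carrier. Leave the jar, the cup and the screwdriver where they are, and move clear when it is home.

Things in the scene. Friction and masses are not known exactly. Their poses are not given: they have to be found in the camera images.
- carrier: Loose black plastic carrier, a flat block 90 (its x) by 110 (its y) by 18 mm high, about 0.3 to 0.65 kg with its board, sliding on the bench with ordinary friction. Origin at the centre of its underside, z up. It starts with its x axis within 0.35 rad of the stop's x axis, short of the long fence and to the right of the short fence.
- board: Delicate green circuit board fixed on the carrier, 64 (x) by 84 (y) mm, centred, axes as the carrier's; origin on the carrier's top face. Its components (chips, connector, capacitors, small red motor) reach 19 mm above that, 37 mm above the bench. A bare black margin 13 mm wide is left all round. Not to be touched.
- stop: Aluminium corner stop fixed to the bench: two fences 22 mm wide, 14 mm high. Origin at bench level where their inner faces meet; x points away from the robot, y left. Long fence: inner face at x = 0, from y = -300 mm to the corner. Short fence: inner face at y = 0, from x = -100 mm to the corner. The carrier is home with its centre at x = -45, y = -55 mm in this frame, axes parallel.
- jar: Amber glass jar with a white cap, 48 mm across, 62 mm high, standing to the left of the short fence. Origin at the centre of its underside. To be left alone.
- cup: Small open teal plastic cup, 54 mm across the rim, 26 mm high, standing nearer the robot, left of the corner. Origin at the centre of its underside. To be left alone.
- driver: Screwdriver with a yellow handle, about 200 mm long, lying roughly along the stop's x axis, handle towards the robot, to the right of the carrier. Origin near its middle, at bench level. To be left alone.
Not all that is in view belongs to the job. Several things have the shape of the carrier; the one meant has the colours described above.

How it is judged:
By the outcome, as a careful person would: the job done as asked, in the order asked, and still so for the second after the job is handed in, with the robot touching nothing.
It also fails if it takes over 45 s, if anything falls off the work surface, if the arm or the gripper's body presses on something with over 40 N, if the wrist force passes 120 N, or if a joint passes its speed limit or range.

ROBOT

A 7-joint arm with a two-finger parallel gripper is mounted at the origin on the work surface. World frame = base frame: x ahead of the robot, y to its left, z up, the work surface at z = 0. Lengths are in m, angles in rad, forces in N, time in s.
With the tool pointing down it reaches from about 0.4 to 0.85 m from the base axis. Payload 4.5 kg.
Tool frame: the origin (TCP) lies on the centre line of the jaws, within the pads' length; the fingertips stand r.tip_extent ahead of it and the grasp point (between the pads) is the TCP (r.tip_extent is the distance from the TCP to the fingertips, in m); z points along the fingers, y is the line along which they close (so a half turn about z gives the same grasp; the last joint's range is limited). The gripper opens to 88 mm and grips with 3 to 60 N. Pads are 18 mm wide; open, the fingers measure 123 mm over their backs; the gripper's body (75 mm by 187 mm) begins 45 mm behind the grasp point.
Start: joints at [1.254, 0.689, -0.195, 1.565, 0.157, 0.902, -0.215], TCP at [0.215, -0.587, 0.258] pointing down, gripper open.
Joint ranges: [-3.01, 3.01], [-0.46, 2.08], [-1.47, 1.51], [0.13, 2.56], [-1, 4.14], [0.04, 2.09], [-2.66, 2.66]. Speed limits (rad/s): [2.57, 2.57, 3.14, 3.14, 3.14, 3.14, 3.14].

INTERFACE

Orientations are given as a unit quaternion [x, y, z, w].
In Python, from plant import sensors, vision, finish_job, r gives the robot as it stands. The module is installed in compiled form; this text tells all that it offers.
- The arm moves only by the tool step_arm, never from a script. Its argument "steps" is a list of rows, each a list of 2 entries, a list of its own where there are three numbers: the shift along the tool's x, y, z in cm, then the turn, a rotation vector about the tool's x, y, z in degrees. A call has 1 to 12 rows; each row shifts and turns the commanded pose from where the row before left it, along the tool's axes as they then stand; what a row does not reach is not made up. A row lasts 1/8 s, in which the tool goes at most 62.5 mm and 10.7 degrees, less where a joint would pass 70% of its speed; a pose out of reach is approached as far as the arm can. A call with a gripper value outside its range is refused whole. "claw" is the opening, from -1 (shut) to 1 (fully open), set as the call begins (left out, the last holds). The fingers move at their own pace and stop on an object; "grip_force" is the grip in N (left out, the last holds). Time passes only in rows, so rows that do not move let the fingers close. It gives the time, the measured TCP pose, the force, the opening and the grip force at its end, in the units of the state.
- sensors.get_state(): the state, without advancing time (a new reading comes with each control period).
- vision.snapshot(name): name is "scene" or "side" or "wrist"; returns a dict with "img" (400x640x3 uint8, red, green, blue), "fx", "fy", "cx", "cy" (pixels), "position" and "rotation" of the camera in the world. Camera axes: x right, y down, z forward; pixel columns grow to the right and rows downward; lengths in m; the calibration is good to about 2 mm. The wrist camera is an equidistant fisheye: a pixel r from the principal point sees the ray r / f radians off the axis. A picture is of the moment at which its call begins. There is no depth.
- finish_job(): hands the job in; it is judged then, once.
The state is a dict: "clock": time; "q": joint angles; "qd": joint speeds; "joint_torque": joint torques, N m; "tool_pos": TCP position; "eef_rot": TCP orientation; "contact_force": force on the tool from outside, world axes, zero at the start; "moment": the same for the moment, N m; "opening": opening from 0.0 (shut) to 1.0 (fully open); "finger_force": force on a finger pad.
Only numpy, scipy, OpenCV 4.12 (cv2) and the standard library are available. Lean on these libraries where they do the work, as an engineer would, in place of code of your own. Each camera call takes 0.05 s, during which the arm holds its last target. There are 200 camera calls.

## Working session

There is one attempt and no reset: what is moved stays moved. The work goes in short steps, Python scripts to look and compute and a tool call to move; the robot and the scene stay as the last step left them, time stands still between calls to the robot, and variables do not carry over. Pictures are saved under pics/ and viewed, at most 10 in all, crops included, and the job is handed in when it is done.

Besides the shell and the picture viewer there is one more tool, called after "Request:" by a JSON object that holds its "op" and its "data". step_arm: Moves the arm, as the interface text tells. Its arguments: {"type":"object","properties":{"steps":{"type":"array"},"claw":{"type":"number"},"grip_force":{"type":"number"}},"required":["steps"]}

```bash
mkdir -p pics; python3 - <<'E'
from plant import sensors, vision, r
import cv2, pickle
print(r.tip_extent, sensors.get_state())
for n in ("scene","side"):
    s=vision.snapshot(n); pickle.dump(s,open(n+".pkl","wb"))
    cv2.imwrite(f"pics/{n}0.png",s["img"][:,:,::-1]); print(n,s["fx"],s["fy"],s["cx"],s["cy"],s["position"],s["rotation"])
E
```

```text
0.019 {'clock': 0.0, 'q': array([ 1.25380133,  0.68999059, -0.19453887,  1.56632693,  0.15729703,
        0.90250813, -0.21511339]), 'qd': array([-0.00060538, -0.00060978, -0.00151032,  0.00071071, -0.00131661,
        0.00119637,  0.00047309]), 'joint_torque': array([-2.66857014e-04, -5.27568233e+01, -1.26687806e+00, -1.53431547e+01,
       -5.25578996e-02,  6.45145090e-03,  1.60375153e-04]), 'tool_pos': array([ 0.21454201, -0.58639037,  0.25691107]), 'eef_rot': array([ 9.84649308e-01,  1.74541957e-01, -2.17172605e-04, -8.93996597e-04]), 'contact_force': array([-0.40318321,  0.02853153, -0.41387628]), 'moment': array([-0.02819353, -0.0043559 , -0.03518532]), 'finger_force': 0.0, 'opening': 0.9976348187192318}
scene 516.4257031054905 516.4257031054905 316.97429790841676 198.75859766912893 [0.99222831 0.27097657 1.00749914] [ 0.46791505  0.84548456 -0.22754647 -0.12014143]
side 362.0763983105507 362.0763983105507 318.0693793235536 197.4334671940714 [0.24439233 0.55811028 0.61333179] [-0.19764115  0.88914833 -0.40041395  0.10010937]
```

View pics/scene0.png

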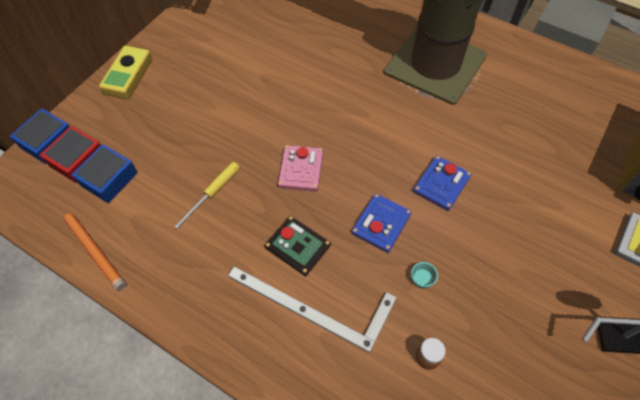

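View pics/side0.png

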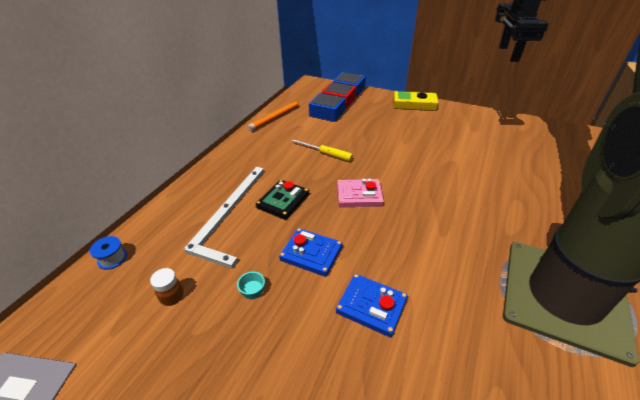

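The scene view shows the L-stop with its ends near (233,270), (370,345) and (390,297). The black carrier is at (298,244), with blue decoys at (381,222) and (442,182), the cup at (424,274), the jar at (432,352) and the screwdriver at (208,195). Next I'll rectify the bench plane and measure.

```bash
cat > h.py <<'E'
import numpy as np, cv2, pickle
from scipy.spatial.transform import Rotation as R
def RM(s):
    q=np.array(s["rotation"]); return q if q.ndim==2 else R.from_quat(q).as_matrix()
def ray(s,uv,z):
    uv=np.atleast_2d(uv).astype(float)
    d=np.c_[(uv[:,0]-s["cx"])/s["fx"],(uv[:,1]-s["cy"])/s["fy"],np.ones(len(uv))]@RM(s).T
    p=np.array(s["position"]); return (p+d*((z-p[2])/d[:,2])[:,None])[:,:2]
def proj(s,P):
    c=(np.atleast_2d(P)-s["position"])@RM(s); return np.c_[c[:,0]/c[:,2]*s["fx"]+s["cx"],c[:,1]/c[:,2]*s["fy"]+s["cy"]]
def rect(s,z,x0,y0,L=0.5,W=0.5,mm=1.0):
    """top-down picture: row 0 = far x0, col 0 = left y0, mm per pixel"""
    g=np.float32([[0,0],[W,0],[W,L],[0,L]])
    uv=proj(s,[[x0-b,y0-a,z] for a,b in g]).astype(np.float32)
    H=cv2.getPerspectiveTransform(uv,(g*1000/mm).astype(np.float32))
    return cv2.warpPerspective(s["img"],H,(int(W*1000/mm),int(L*1000/mm)),flags=cv2.INTER_CUBIC)
E
python3 - <<'E'
from h import *
for n in("scene","side"):
    s=pickle.load(open(n+".pkl","rb"))
    print(n,ray(s,dict(scene=[(233,270),(370,345),(390,297),(298,244),(381,222),(424,274),(432,365),(208,195)],side=[(260,169),(190,247),(235,262),(283,203),(311,254),(252,288),(168,300),(322,150)])[n],0.01).round(3).tolist())
    im=rect(s,0.014 if n=="scene" else 0.014,0.80,0.2,0.4,0.5,0.8)
    cv2.imwrite(f"pics/r{n}.png",im[:,:,::-1])
E
```

```text
scene [[0.749, -0.099], [0.733, 0.216], [0.628, 0.203], [0.629, -0.017], [0.49, 0.107], [0.548, 0.239], [0.704, 0.333], [0.635, -0.255]]
side [[0.752, -0.099], [0.738, 0.209], [0.623, 0.201], [0.623, -0.002], [0.486, 0.115], [0.554, 0.241], [0.687, 0.332], [0.634, -0.255]]
```

```bash
python3 - <<'E'
from h import *
a=[cv2.imread(f"pics/r{n}.png") for n in("scene","side")]
cv2.imwrite("pics/both.png",cv2.resize(np.vstack([x[:310] for x in a]),None,fx=0.95,fy=0.95))
E
```

```text
(no output)
```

View pics/both.png

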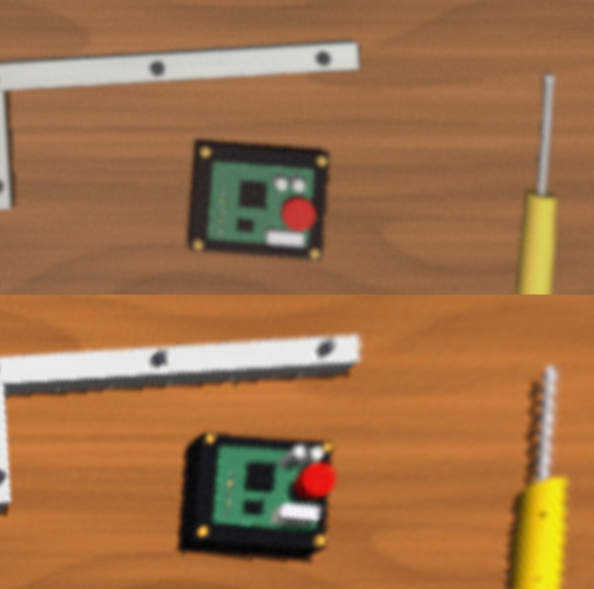

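The rectified views show the stop, turned a few degrees to the left, and the carrier with gold screws at its four corners. It is turned slightly the other way. I'll fit both numerically.

```bash
cat >> h.py <<'E'
def stop_fit(s):
    mm=.5; im=rect(s,0.014,0.82,0.28,0.30,0.42,mm); hsv=cv2.cvtColor(im,cv2.COLOR_RGB2HSV)
    m=((hsv[...,1]<70)&(hsv[...,2]>125)).astype(np.uint8)
    m=cv2.morphologyEx(m,cv2.MORPH_CLOSE,np.ones((25,25)))
    n,l,st,c=cv2.connectedComponentsWithStats(m); k=1+np.argmax(st[1:,2]); 
    cs,_=cv2.findContours((l==k).astype(np.uint8),0,cv2.CHAIN_APPROX_NONE); ct=max(cs,key=cv2.contourArea)
    ap=cv2.approxPolyDP(ct,10,True)[:,0]*mm/1000
    return np.c_[0.82-ap[:,1],0.28-ap[:,0]]
def screws(s,x0,y0):
    mm=.5; im=rect(s,0.018,x0,y0,0.24,0.24,mm); hsv=cv2.cvtColor(im,cv2.COLOR_RGB2HSV)
    blk=cv2.morphologyEx((hsv[...,2]<60).astype(np.uint8),cv2.MORPH_CLOSE,np.ones((15,15)))
    m=((hsv[...,0]>12)&(hsv[...,0]<32)&(hsv[...,1]>70)&(hsv[...,2]>110)).astype(np.uint8)
    n,l,st,c=cv2.connectedComponentsWithStats(m)
    return [(round(x0-c[i,1]*mm/1000,4),round(y0-c[i,0]*mm/1000,4),int(st[i,4])) for i in range(1,n) if 40<st[i,4]<900]
E
python3 - <<'E'
from h import *
for n in("scene","side"):
    s=pickle.load(open(n+".pkl","rb")); print(n,stop_fit(s).round(4).tolist()); print(screws(s,.74,.1))
E
```

```text
scene [[0.7605, -0.102], [0.766, -0.095], [0.7455, 0.2205], [0.625, 0.214], [0.6265, 0.191], [0.7235, 0.1955], [0.7415, -0.0995]]
[(np.float64(0.6733), np.float64(0.0282), 237), (np.float64(0.5401), np.float64(-0.1104), 321), (np.float64(0.5388), np.float64(0.0692), 50), (np.float64(0.5277), np.float64(0.0265), 58), (np.float64(0.5286), np.float64(-0.034), 46), (np.float64(0.5235), np.float64(-0.0419), 50), (np.float64(0.5241), np.float64(-0.1331), 68), (np.float64(0.5105), np.float64(0.0082), 812), (np.float64(0.5208), np.float64(0.0294), 88), (np.float64(0.5181), np.float64(0.0492), 101), (np.float64(0.5106), np.float64(0.0239), 70), (np.float64(0.5073), np.float64(-0.0179), 114), (np.float64(0.5058), np.float64(0.0382), 406), (np.float64(0.5035), np.float64(-0.0313), 314), (np.float64(0.5077), np.float64(0.0567), 43), (np.float64(0.505), np.float64(0.021), 52)]
side [[0.764, -0.101], [0.7465, 0.2165], [0.7355, 0.226], [0.623, 0.22], [0.627, 0.1915], [0.725, 0.195], [0.7415, -0.0965]]
[(np.float64(0.5984), np.float64(0.033), 274)]
```

```bash
python3 - <<'E'
from h import *
s=pickle.load(open("scene.pkl","rb")); t=pickle.load(open("side.pkl","rb"))
print("pink far base",ray(s,[(279,187),(319,190)],0).round(3).tolist(),ray(t,[(338,205),(340,180)],.018).round(3).tolist())
print("carrier near edge top",ray(s,[(291,218),(329,241)],0.018).round(3).tolist())
print("blue far",ray(s,[(353,232),(388,250),(411,211)],0.0).round(3).tolist())
E
```

```text
pink far base [[0.529, -0.135], [0.487, -0.054]] [[0.492, -0.044], [0.525, -0.136]]
carrier near edge top [[0.588, -0.062], [0.591, 0.037]]
blue far [[0.538, 0.065], [0.535, 0.15], [0.425, 0.148]]
```

Request:
{"op": "step_arm", "data": {"claw": 0, "steps": [[[4.3,-3.4,0],[0,0,0]],[[4.3,-3.4,0],[0,0,0]],[[4.3,-3.4,0],[0,0,0]],[[4.3,-3.4,0],[0,0,0]],[[4.3,-3.4,0],[0,0,0]],[[4.3,-3.4,0],[0,0,0]],[[4.3,-3.4,0],[0,0,0]],[[4.3,-3.4,0],[0,0,0]],[[4.3,-3.4,0],[0,0,0]],[[4.3,-3.4,0],[0,0,0]],[[4.3,-3.4,0],[0,0,0]],[[4.3,-3.4,0],[0,0,0]]]}}

```text
clock: 1.6
tool_pos: [0.5597, -0.0249, 0.2575]
eef_rot: [0.985, 0.175, -0.0, 0.0]
contact_force: [0.7, -0.1, 0.6]
opening: 0.497
finger_force: 0.0
```

Request:
{"op": "step_arm", "data": {"steps": [[[0,0,4],[0,0,8.35]],[[0,0,4],[0,0,8.35]],[[0,0,2],[0,0,0]],[[0,0,0],[0,0,0]]]}}

```text
clock: 2.1
tool_pos: [0.5578, -0.0263, 0.1561]
eef_rot: [1.0, 0.03, -0.002, 0.0]
contact_force: [0.0, -0.4, 0.5]
opening: 0.499
finger_force: 0.0
```

Request:
{"op": "step_arm", "data": {"steps": [[[0.1,-0.9,3],[0,0,0]],[[0,0,4],[0,0,0]],[[0,0,3],[0,0,0]],[[0,0,2],[0,0,0]],[[0,0,1],[0,0,0]],[[0,0,0],[0,0,0]]]}}

```text
clock: 2.85
tool_pos: [0.5599, -0.0175, 0.0279]
eef_rot: [1.0, 0.03, 0.0, 0.0]
contact_force: [-0.1, 0.0, 0.4]
opening: 0.499
finger_force: 0.0
```

```bash
python3 - <<'E'
from plant import vision
import cv2
im=vision.snapshot("side")["img"][120:320,150:420,::-1]; cv2.imwrite("pics/side1.png",cv2.resize(im,None,fx=2.8,fy=2.8))
E
```

```text
(no output)
```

View pics/side1.png

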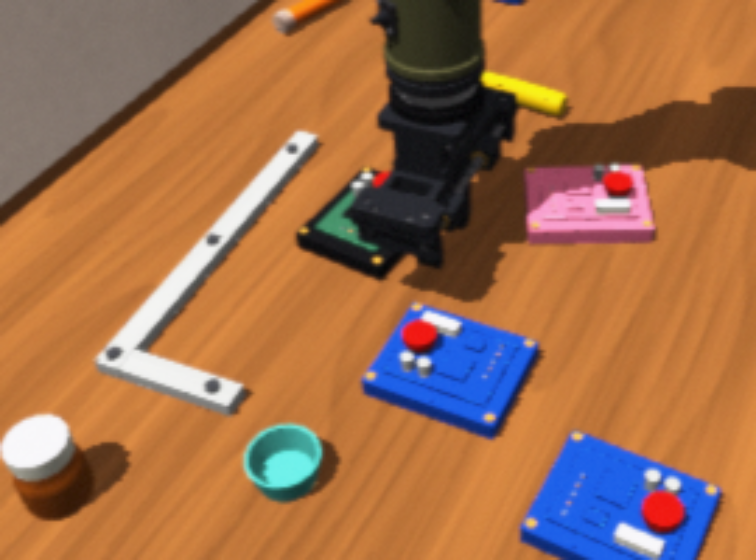

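Fingers are at the near edge, with the tips between the carrier and the pink decoy. Now I'll push along the stop's x axis.

Request:
{"op": "step_arm", "data": {"steps": [[[0.5,0,0.3],[0,0,0]],[[0.6,0,0],[0,0,0]],[[0.6,0,0],[0,0,0]],[[0.6,0,0],[0,0,0]],[[0.6,0,0],[0,0,0]],[[0.6,0,0],[0,0,0]],[[0.6,0,0],[0,0,0]],[[0.6,0,0],[0,0,0]],[[0.6,0,0],[0,0,0]],[[0.6,0,0],[0,0,0]]]}}

```text
clock: 4.15
tool_pos: [0.619, -0.0137, 0.0247]
eef_rot: [1.0, 0.03, 0.0, -0.0]
contact_force: [-2.4, -0.1, 1.4]
opening: 0.501
finger_force: 1.6
```

Request:
{"op": "step_arm", "data": {"steps": [[[0.5,0,0],[0,0,0]],[[0.3,0,0],[0,0,0]]]}}

```text
clock: 4.4
tool_pos: [0.627, -0.0134, 0.0247]
eef_rot: [1.0, 0.03, 0.0, -0.0]
contact_force: [-2.5, 0.3, 1.7]
opening: 0.496
finger_force: 1.7
```

Request:
{"op": "step_arm", "data": {"steps": [[[0.2,0,0],[0,0,0]],[[0.2,0,0],[0,0,0]],[[0.2,0,0],[0,0,0]]]}}

```text
clock: 4.78
tool_pos: [0.6326, -0.0131, 0.0247]
eef_rot: [1.0, 0.03, 0.0, 0.0]
contact_force: [-2.7, -0.4, 0.9]
opening: 0.498
finger_force: 1.4
```

Request:
{"op": "step_arm", "data": {"steps": [[[0.2,0,0],[0,0,0]],[[0.2,0,0],[0,0,0]]]}}

```text
clock: 5.03
tool_pos: [0.6367, -0.0129, 0.0247]
eef_rot: [1.0, 0.03, 0.0, 0.0]
contact_force: [-2.8, 0.3, 0.5]
opening: 0.5
finger_force: 1.4
```

Request:
{"op": "step_arm", "data": {"steps": [[[0.2,0,0],[0,0,0]],[[0.2,0,0],[0,0,0]]]}}

```text
clock: 5.28
tool_pos: [0.6376, -0.0129, 0.0246]
eef_rot: [1.0, 0.03, -0.003, 0.0]
contact_force: [-10.7, -1.4, 8.6]
opening: 0.503
finger_force: 5.3
```

```bash
python3 - <<'E'
from plant import vision
import cv2
im=vision.snapshot("scene")["img"][220:360,220:420,::-1]; cv2.imwrite("pics/sc2.png",cv2.resize(im,None,fx=4,fy=4))
E
```

```text
(no output)
```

View pics/sc2.png

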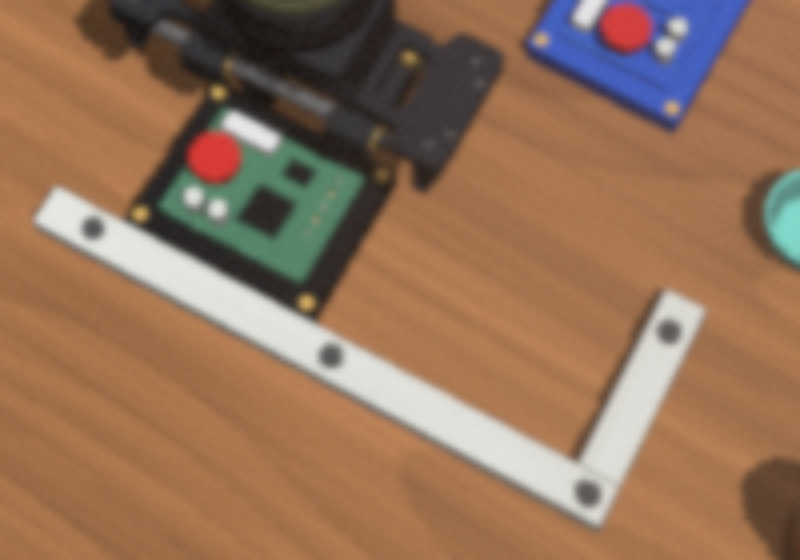

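The carrier is flush on the long fence, with screws at crop pixels (219,92), (382,175), (307,303) and (140,213). I'll back off, raise, and locate it from those screws.

Request:
{"op": "step_arm", "data": {"steps": [[[-0.5,0,0],[0,0,0]],[[-1.5,0,0],[0,0,0]],[[0,0,-3],[0,0,0]],[[0,0,-5],[0,0,0]],[[0,0,-2],[0,0,0]]]}}

```text
clock: 5.95
tool_pos: [0.6239, -0.0137, 0.1281]
eef_rot: [1.0, 0.03, 0.004, -0.0]
contact_force: [-0.1, 0.9, 0.3]
opening: 0.501
finger_force: 0.0
```

```bash
cat >> h.py <<'E'
O=np.array([.7243,.1953]); a=.059; RS=np.array([[np.cos(a),-np.sin(a)],[np.sin(a),np.cos(a)]])
def to_s(p): return (np.atleast_2d(p)-O)@RS
def to_w(p): return np.atleast_2d(p)@RS.T+O
E
python3 - <<'E'
from h import *
s=pickle.load(open("scene.pkl","rb"))
p=to_s(ray(s,np.array([(219,92),(382,175),(307,303),(140,213)])/4+220,.018))*1000
print(p.round(1).tolist(),p.mean(0)); print(to_w([-.048,p.mean(0)[1]/1000-.055-.009-.022]))
E
```

```text
[[-83.5, -248.7], [-83.5, -150.6], [-5.6, -150.2], [-6.1, -249.0]] [ -44.67998066 -199.60396856]
[[ 0.69322438 -0.09263738]]
```

Request:
{"op": "step_arm", "data": {"steps": [[[3.2,4.2,0],[0,0,0]],[[3.2,4.3,0],[0,0,0]],[[0,0,0],[0,0,-10]],[[0,0,0],[0,0,-10]],[[0,0,0],[0,0,-10]],[[0,0,0],[0,0,-10]],[[0,0,0],[0,0,-10]],[[0,0,0],[0,0,-10]],[[0,0,0],[0,0,-10]],[[0,0,0],[0,0,-10]],[[0,0,0],[0,0,-10]],[[0,0,0],[0,0,0]]]}}

```text
clock: 7.45
tool_pos: [0.6906, -0.0951, 0.125]
eef_rot: [0.687, 0.727, 0.001, 0.001]
contact_force: [1.1, -0.6, -0.6]
opening: 0.502
finger_force: 0.0
```

```bash
python3 - <<'E'
from h import *
from plant import sensors
s=sensors.get_state(); m=R.from_quat(s["eef_rot"]).as_matrix(); print(s["q"].round(2),s["tool_pos"],np.degrees(np.arctan2(m[1,0],m[0,0])),m[:,2],to_s(s["tool_pos"][:2]))
E
```

```text
[ 0.3   0.97 -0.46  1.42  0.51  0.87 -0.27] [ 0.6906045  -0.09514973  0.12502464] 93.24220997211278 [ 2.83616998e-03  7.23494345e-04 -9.99995716e-01] [[-0.05076346 -0.28795747]]
```

Request:
{"op": "step_arm", "data": {"steps": [[[0,0.3,4],[0,0,0]],[[0,0,3.5],[0,0,0]],[[0,0,1.5],[0,0,0]],[[0,0,1],[0,0,0]],[[0.6,0,0],[0,0,0]],[[0.6,0,0],[0,0,0]],[[0.6,0,0],[0,0,0]],[[0.6,0,0],[0,0,0]],[[0.6,0,0],[0,0,0]]]}}

```text
clock: 8.57
tool_pos: [0.6911, -0.0668, 0.0254]
eef_rot: [0.686, 0.727, -0.001, 0.002]
contact_force: [0.4, -4.6, 4.1]
opening: 0.499
finger_force: 2.2
```

Request:
{"op": "step_arm", "data": {"steps": [[[0.8,0,0],[0,0,0]],[[0.8,0,0],[0,0,0]],[[0.8,0,0],[0,0,0]],[[0.8,0,0],[0,0,0]],[[0.8,0,0],[0,0,0]],[[0.8,0,0],[0,0,0]]]}}

```text
clock: 9.32
tool_pos: [0.6877, -0.0163, 0.0247]
eef_rot: [0.686, 0.728, -0.0, -0.0]
contact_force: [1.2, -3.3, 2.2]
opening: 0.503
finger_force: 2.0
```

Request:
{"op": "step_arm", "data": {"steps": [[[0.8,0,0],[0,0,0]],[[0.8,0,0],[0,0,0]],[[0.8,0,0],[0,0,0]],[[0.8,0,0],[0,0,0]],[[0.8,0,0],[0,0,0]],[[0.8,0,0],[0,0,0]],[[0.8,0,0],[0,0,0]],[[0.8,0,0],[0,0,0]],[[0.8,0,0],[0,0,0]]]}}

```text
clock: 10.45
tool_pos: [0.6834, 0.0556, 0.0247]
eef_rot: [0.686, 0.728, -0.0, -0.0]
contact_force: [0.2, -3.9, 2.4]
opening: 0.504
finger_force: 1.9
```

Request:
{"op": "step_arm", "data": {"steps": [[[0.3,0,0],[0,0,0]],[[0.3,0,0],[0,0,0]],[[0.3,0,0],[0,0,0]]]}}

```text
clock: 10.82
tool_pos: [0.683, 0.0636, 0.0247]
eef_rot: [0.686, 0.728, -0.0, 0.0]
contact_force: [-0.0, -3.8, 2.2]
opening: 0.504
finger_force: 1.8
```

Request:
{"op": "step_arm", "data": {"steps": [[[0.2,0,0],[0,0,0]],[[0.2,0,0],[0,0,0]]]}}

```text
clock: 11.08
tool_pos: [0.6827, 0.068, 0.0246]
eef_rot: [0.686, 0.728, -0.0, 0.0]
contact_force: [-0.1, -4.2, 1.7]
opening: 0.498
finger_force: 1.7
```

Request:
{"op": "step_arm", "data": {"steps": [[[0.2,0,0],[0,0,0]],[[0.2,0,0],[0,0,0]]]}}

```text
clock: 11.32
tool_pos: [0.6825, 0.0722, 0.0246]
eef_rot: [0.686, 0.728, -0.0, -0.0]
contact_force: [0.7, -3.3, 1.5]
opening: 0.496
finger_force: 1.7
```

Request:
{"op": "step_arm", "data": {"steps": [[[0.2,0,0],[0,0,0]],[[0.2,0,0],[0,0,0]]]}}

```text
clock: 11.58
tool_pos: [0.6824, 0.0742, 0.0247]
eef_rot: [0.686, 0.728, -0.001, 0.001]
contact_force: [0.0, -6.5, 3.6]
opening: 0.501
finger_force: 3.9
```

Request:
{"op": "step_arm", "data": {"steps": [[[0.2,0,0],[0,0,0]],[[0.1,0,0],[0,0,0]]]}}

```text
clock: 11.82
tool_pos: [0.6824, 0.0743, 0.0247]
eef_rot: [0.686, 0.727, -0.003, 0.002]
contact_force: [0.4, -11.4, 3.3]
opening: 0.501
finger_force: 5.3
```

Request:
{"op": "step_arm", "data": {"steps": [[[-0.5,0,0],[0,0,0]],[[-1.5,0,0],[0,0,0]],[[0,0,-3],[0,0,0]],[[0,0,-5],[0,0,0]],[[-4,0,-2],[0,0,0]],[[-4,0,0],[0,0,0]],[[0,0,0],[0,0,0]]]}}

```text
clock: 12.7
tool_pos: [0.6881, -0.0264, 0.1245]
eef_rot: [0.688, 0.726, -0.001, 0.001]
contact_force: [-0.5, 0.7, -1.1]
opening: 0.503
finger_force: 0.0
```

```bash
python3 - <<'E'
from plant import vision
import cv2
im=vision.snapshot("scene")["img"][220:360,220:420,::-1]; cv2.imwrite("pics/sc3.png",cv2.resize(im,None,fx=4,fy=4,interpolation=2))
E
```

```text
(no output)
```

View pics/sc3.png

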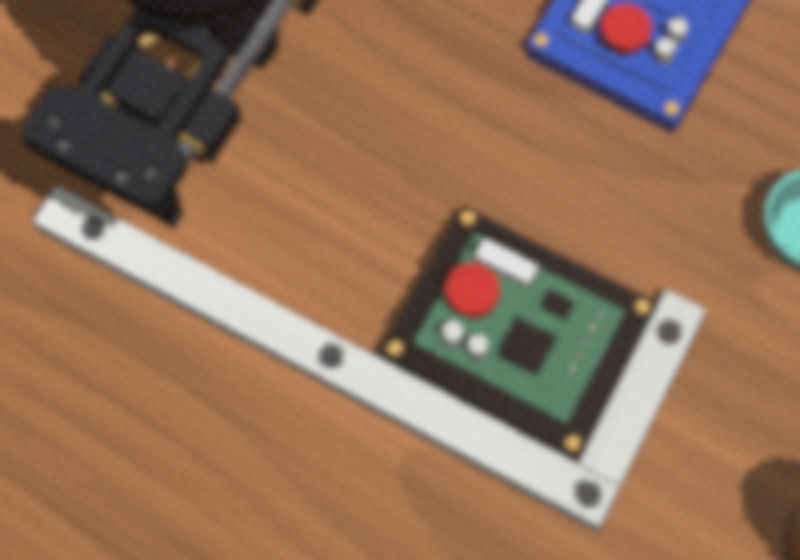

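The carrier sits in the corner, with screws at crop pixels (468,217), (643,306), (573,442) and (395,347). Checking it numerically.

```bash
python3 - <<'E'
from h import *
s=pickle.load(open("scene.pkl","rb"))
p=to_s(ray(s,np.array([(468,217),(643,306),(573,442),(395,347)])/4+220,.018))*1000
print(p.round(1).tolist(),p.mean(0)); print(to_w([[-.099-.025,-.055]]))
E
```

```text
[[-84.4, -101.0], [-84.4, -2.7], [-6.6, -3.0], [-6.8, -100.8]] [-45.55434307 -51.88816086]
[[0.60375888 0.13308394]]
```

The first push read x = -44.7 mm and this one reads -45.6 mm, so there may be a sub-millimetre gap at the long fence. I'll do one more gentle push in x to seat it.

Request:
{"op": "step_arm", "data": {"steps": [[[0,0,0],[0,0,10]],[[0,0,0],[0,0,10]],[[0,0,0],[0,0,10]],[[0,0,0],[0,0,10]],[[0,0,0],[0,0,10]],[[0,0,0],[0,0,10]],[[0,0,0],[0,0,10]],[[0,0,0],[0,0,10]],[[0,0,0],[0,0,10]]]}}

```text
clock: 13.88
tool_pos: [0.6877, -0.0176, 0.1241]
eef_rot: [1.0, 0.028, -0.0, -0.001]
contact_force: [0.3, 0.6, -1.0]
opening: 0.494
finger_force: 0.0
```

Request:
{"op": "step_arm", "data": {"steps": [[[-4,0,0],[0,0,0]],[[-4,-3,0],[0,0,0]],[[0,-4.5,0],[0,0,0]],[[0,-4.5,0],[0,0,0]],[[0,-4.4,0],[0,0,0]],[[0,0,0],[0,0,0]]]}}

```text
clock: 14.62
tool_pos: [0.5966, 0.1468, 0.1242]
eef_rot: [0.999, 0.035, -0.001, -0.003]
contact_force: [0.1, -0.6, -0.1]
opening: 0.499
finger_force: 0.0
```

Request:
{"op": "step_arm", "data": {"steps": [[[0,1.2,3],[0,0,0]],[[0,0,4],[0,0,0]],[[0,0,2],[0,0,0]],[[0,0,0.9],[0,0,0]],[[0,0,0],[0,0,0]]]}}

```text
clock: 15.25
tool_pos: [0.5993, 0.1264, 0.0258]
eef_rot: [1.0, 0.03, 0.0, -0.0]
contact_force: [-0.4, -0.7, -0.5]
opening: 0.502
finger_force: 0.0
```

Request:
{"op": "step_arm", "data": {"steps": [[[0.8,0,0],[0,0,0]],[[0.8,0,0],[0,0,0]],[[0.6,0,0],[0,0,0]],[[0.3,0,0],[0,0,0]],[[0.3,0,0],[0,0,0]]]}}

```text
clock: 15.88
tool_pos: [0.6272, 0.1278, 0.0257]
eef_rot: [1.0, 0.03, -0.0, 0.0]
contact_force: [-0.1, -0.3, 0.1]
opening: 0.501
finger_force: 0.0
```

Request:
{"op": "step_arm", "data": {"steps": [[[0.2,0,0],[0,0,0]],[[0.1,0,0],[0,0,0]]]}}

```text
clock: 16.12
tool_pos: [0.6285, 0.1278, 0.0255]
eef_rot: [1.0, 0.03, -0.002, 0.0]
contact_force: [-3.9, -0.6, 4.0]
opening: 0.495
finger_force: 2.2
```

Request:
{"op": "step_arm", "data": {"steps": [[[0.2,0,0],[0,0,0]],[[0.1,0,0],[0,0,0]],[[0,0,0],[0,0,0]]]}}

```text
clock: 16.5
tool_pos: [0.629, 0.1279, 0.0252]
eef_rot: [1.0, 0.03, -0.004, 0.001]
contact_force: [-9.1, -0.2, 6.6]
opening: 0.502
finger_force: 4.3
```

Request:
{"op": "step_arm", "data": {"steps": [[[-0.5,0,0],[0,0,0]],[[-1.5,0,0],[0,0,0]],[[0,0,-3],[0,0,0]],[[0,0,-5],[0,0,0]],[[-4,0,-5],[0,0,0]],[[-4,3,-4],[0,0,0]],[[-4,4,0],[0,0,0]],[[0,4,0],[0,0,0]],[[0,4,0],[0,0,0]],[[0,4,0],[0,0,0]],[[0,0,0],[0,0,0]],[[0,0,0],[0,0,0]]]}}

```text
clock: 18.0
tool_pos: [0.5072, -0.0684, 0.1937]
eef_rot: [1.0, 0.03, 0.001, -0.0]
contact_force: [-0.3, 0.3, 0.2]
opening: 0.499
finger_force: 0.0
```

```bash
python3 - <<'E'
from plant import vision
import cv2, numpy as np, pickle
s=vision.snapshot("scene"); pickle.dump(s,open("end.pkl","wb")); a=s["img"][220:360,220:420]; b=vision.snapshot("side")["img"][120:320,150:436]
f=lambda x:cv2.resize(x,(400,280),interpolation=2)
c=cv2.resize(s["img"],(800,500))
cv2.imwrite("pics/end.png",np.hstack([f(a),f(b)])[:,:,::-1])
E
```

```text
(no output)
```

View pics/end.png

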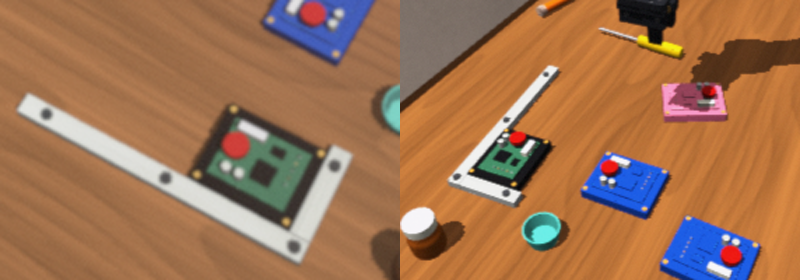

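Both views show the carrier seated against both fences, the other objects where they were, and the gripper clear.

```bash
python3 -c "from plant import finish_job; print(finish_job())"
```

```text
the job is handed in; nothing more can be done
None
```

I pushed the black carrier home into the corner, with its long edge flush on the long fence and its left edge against the short fence. The jar, cup and screwdriver look unmoved, the arm is clear, and the job was handed in at about 18 s; no verdict came back.

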